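# Snap the filter cap onto a washer's drain-filter spigot and keep it pressed

### The arm

A 7-joint arm with a two-finger parallel gripper is mounted at the origin on the work surface. World frame = base frame: x ahead of the robot, y to its left, z up, the work surface at z = 0. Lengths are in m, angles in rad, forces in N, time in s.
With the tool pointing down it reaches from about 0.425 to 1.025 m from the base axis. Payload 9.4 kg.
Tool frame: the origin (TCP) lies between the finger pads; the fingertips stand 11 mm ahead of it and the grasp point (between the pads) lies 8 mm behind it; z points along the fingers, y is the line along which they close (so a half turn about z gives the same grasp; the last joint's range is limited). The gripper opens to 93 mm and grips with 3 to 60 N. Pads are 15 mm wide; open, the fingers measure 128 mm over their backs; the gripper's body (75 mm by 188 mm) begins 65 mm behind the grasp point.
Start: joints at [1.136, 0.599, -0.003, 1.599, 0.002, 0.943, -0.08], TCP at [0.254, -0.679, 0.23] pointing down, gripper open.
Joint ranges: [-2.57, 2.57], [-0.35, 1.97], [-1.29, 1.29], [0.11, 2.56], [-1.05, 4.19], [0.11, 1.86], [-2.63, 2.63]. Speed limits (rad/s): [2.22, 2.22, 3.01, 3.01, 3.14, 3.14, 3.14].

### API

Orientations are given as a rotation vector (axis times angle).
In Python, from bench import readout, cams, arm, silhouettes gives the robot as it stands.
- The arm moves only by the tool drive_tool, never from a script. Its arguments are lists of equal length, an entry for each row: "delta_pos": the shift along the tool's x, y, z in mm, a list of three; "rotation": the turn, a rotation vector about the tool's x, y, z in rad, a list of three; "grip": the finger opening in mm, from 0 to 93. A call has 1 to 12 rows; each row shifts and turns the commanded pose from where the row before left it, along the tool's axes as they then stand; what a row does not reach is not made up. A row lasts 1/12 s, in which the tool goes at most 41.7 mm and 7.16 degrees, less where a joint would pass 70% of its speed; a pose out of reach is approached as far as the arm can. A call is refused whole if a number of a shift passes 41.7 or a number of a turn 0.125, either way. A call with a gripper value outside its range is refused whole. The fingers move at their own pace and stop on an object; "newtons" is the grip in N (left out, the last holds). Time passes only in rows, so rows that do not move let the fingers close. It gives the time, the measured TCP pose, the force, the opening and the grip force at its end, in the units of the state.
- readout.get_state(): the state, without advancing time (a new reading comes with each control period).
- cams.grab_frame(name): name is "side" or "top"; returns (picture, depth): 384x512x3 uint8, red, green, blue; 384x512 float32, m along the optical axis (not along the pixel's ray), 0 where there is no reading.
- cams.camera_params(name): a dict with "fx", "fy", "cx", "cy" (pixels), "k1" (the pictures are not rectified: a ray, as slopes to the right and down, at radius r is drawn at 1 + k1 r^2 times it, then the intrinsics apply), "world_to_cam" (4x4, takes a point from world to camera coordinates). Camera axes: x right, y up, looking along -z (the intrinsics and any distortion apply to the point x, -y, -z); pixel columns grow to the right and rows downward; lengths in m; the calibration is good to about 2 mm. A picture is of the moment at which its call begins. camera_params takes no time and is no camera call.
- arm.finish_job(): hands the job in; it is judged then, once.
Trained networks look in the newest picture that a camera, given by its name, has taken for a name from the list of things; names that differ only in an ending like _2 or _b are one class to them, and where a whole thing is asked for, a point or a joint stands for the part that bears it (a point fixed in the world has none). Each returns a list of dicts, best first, with "score" (0 to 1); they miss things now and then, are a little off and sometimes report something else, mostly with a low value. They report only what shows in the picture. A call takes as long as a camera call. They do not tell look-alikes from the thing itself.
- silhouettes(camera, query): "mask" (384x512 bool, what is visible of it) and "rect" ([centre column, centre row, width, height] in pixels, round what is visible of it).
The state is a dict: "clock": time; "joint_positions": joint angles; "qd": joint speeds; "effort": joint torques, N m; "eef_pos": TCP position; "tool_rot": TCP orientation; "wrist_force": force on the tool from outside, world axes, zero at the start; "wrist_torque": the same for the moment, N m; "width": finger opening in m; "grip_force": force on a finger pad.
Only numpy, scipy, OpenCV 4.12 (cv2) and the standard library are available. Lean on these libraries where they do the work, as an engineer would, in place of code of your own. Each camera call takes 0.05 s, during which the arm holds its last target. There are 200 camera calls.

### The job

Take the orange filter cap out of the steel catch tray and push it straight down onto the white spigot of the washer's drain-filter housing until you feel it click over the catches. Do not ease off when the force drops: keep pressing firmly, so that the rubber gasket under the cap stays well squeezed, and finish while still holding the cap pressed down like that, without letting go. Leave the grey cap in the tray and do not disturb the other things on the worktop.

Things in the scene. Friction and masses are not known exactly. Their poses are not given: they have to be found in the camera images.
- cap: orange snap cap, the one to fit, upright in the tray: a round cup, open below, 44 mm outside, 34 mm high to its flat top, with a grip bar on top (54 mm high in all). Origin: centre of the lower rim; z up, x along the bar. Inside the rim is a lip 4 mm high with a 29 mm bore; above it the cavity is 37 mm wide, its ceiling 30 mm above the rim. About 60 g.
- cap_bar (a point): middle of the orange cap's grip bar, 44 mm above the cap's rim. The bar is 40 mm long (the cap's x), 16 mm thick (its y) and 20 mm high; beside it the cap's top is a flat shoulder, 10 mm below this point, on which fingertips that pinch the bar can push.
- cap_grey: grey snap cap of the same shape and size, beside the orange one in the tray (either may be on either side, 90 mm apart); it stays there. Origin: centre of its lower rim.
- tray: fixed open steel catch tray, 130 (its x) by 200 mm (its y), walls 16 mm high, floor 4 mm thick; may be to the robot's left or right, the housing on the other side. Origin: centre of its underside. Caps stand 10 mm to the -x side of its middle, 45 mm to either side in y. A white outlet box with orange edge, up to 66 mm high, stands from 70 to 140 mm on its +x side.
- housing: fixed grey drain-filter housing, 120 x 120 x 42 mm, with a round white deck (92 mm wide) whose top is 50 mm above the worktop; the white spigot stands in its middle. Origin: centre of the underside, z up. Two black hose stubs stick out of its +x side, up to 105 mm from the origin.
- spigot (a point): foot of the white spigot, on its axis at the deck's top, 50 mm above the worktop. The spigot is a fixed upright stud, 26 mm across. Four sprung steel balls bulge 3.5 mm from its side, centres 14.8 mm above this point. The cap fits at any yaw; fully pressed, its rim is 2 mm, its shoulder 36 mm and its bar's top 56 mm above this point.
- spigot_top (a point): centre of the spigot's top, 30 mm above its foot; its top 6 mm taper to 16 mm across. A cap pushed down meets the balls with its rim 10 to 12 mm below this point; the push rises to about 11 N and, with the rim about 18 mm below, the lip slips under the balls and the push drops to almost nothing (the click). The rim meets the gasket 24 mm below this point.
- gasket (a joint): how far the black rubber gasket ring (48 mm outside, at the spigot's foot, its top 6 mm above the deck) is squeezed down: 0 free, 0.004 m fully. Its spring gives 2.5 N per mm, 10 N at the stop. A clicked-on cap left alone squeezes it by under 1 mm; well squeezed is more than half its travel.
- spare_ring: loose black rubber ring, 48 mm outside, 6 mm high, between the work places; a bystander, to be left alone. Origin: on or in its underside.
- driver: screwdriver lying on the worktop, about 200 mm long; a bystander, to be left alone. Origin: on or in its underside.
- bottle: blue detergent bottle, 72 mm wide, 190 mm tall, at the far middle; a bystander, to be left alone. Origin: on or in its underside.
- jar: white jar, 60 mm wide, 90 mm tall, at the near left; a bystander, to be left alone. Origin: on or in its underside.
- carton: cardboard carton 70 x 90 x 60 mm, at the far middle; a bystander, to be left alone. Origin: on or in its underside.
- token_cup: clear cup, 70 mm wide, 70 mm tall, at the near right; a bystander, to be left alone. Origin: on or in its underside.
Not all that is in view belongs to the job. What is shaped like the housing but red is not meant.

How it is judged:
By the outcome, as a careful person would: the job done as asked, in the order asked, and still so for the second after the job is handed in, while the arm keeps its last pose, push and grip.
It also fails if it takes over 40 s, if anything falls off the work surface, if the arm or the gripper's body presses on something with over 40 N, if the wrist force passes 120 N, or if a joint passes its speed limit or range.

## Working session

There is one attempt and no reset: what is moved stays moved. The work goes in short steps, Python scripts to look and compute and a tool call to move; the robot and the scene stay as the last step left them, time stands still between calls to the robot, and variables do not carry over. Pictures are saved under pics/ and viewed, at most 10 in all, crops included, and the job is handed in when it is done.

Besides the shell and the picture viewer there is one more tool, called after "Emit:" as a command line: name --argument value ..., lists and objects as JSON in quotes. drive_tool: Moves the arm, as the interface text tells. Its arguments: {"type":"object","properties":{"delta_pos":{"type":"array"},"rotation":{"type":"array"},"grip":{"type":"array"},"newtons":{"type":"number"}},"required":["delta_pos","rotation","grip"]}

```bash
mkdir -p pics
cat > h.py <<'E'
import numpy as np, cv2
from bench import readout, cams, arm, silhouettes
def grab(n,fn=None):
    im,d=cams.grab_frame(n)
    if fn: cv2.imwrite('pics/'+fn,im[:,:,::-1])
    return im,d
def world(n,d):
    "HxWx3 world points"
    p=cams.camera_params(n); h,w=d.shape
    u,v=np.meshgrid(np.arange(w),np.arange(h))
    K=np.array([[p['fx'],0,p['cx']],[0,p['fy'],p['cy']],[0,0,1.]])
    q=cv2.undistortPoints(np.stack([u,v],-1).reshape(-1,1,2).astype(float),K,np.array([p['k1'],0,0,0.])).reshape(h,w,2)
    # k1 multiplies ideal ray
    c=np.stack([q[...,0]*d,-q[...,1]*d,-d,np.ones_like(d)],-1)
    W=c@np.linalg.inv(np.array(p['world_to_cam'])).T
    W[d==0]=np.nan
    return W[...,:3]
E
python3 - <<'E'
from h import *
s=readout.get_state(); print(s)
for n in ['side','top']:
    im,d=grab(n,n+'0.png'); W=world(n,d); np.save(n+'W.npy',W)
    p=cams.camera_params(n); print(n,np.linalg.inv(p['world_to_cam'])[:3,3].round(3),p['fx'],p['k1'])
    for q in ['cap','cap_grey','tray','housing','spigot','spare_ring','driver','bottle','jar','carton','token_cup']:
        for r in silhouettes(n,q)[:3]:
            P=W[r['mask']]
            print(q,round(r['score'],2),np.round(r['rect']),np.nanmedian(P,0).round(3),np.nanpercentile(P,98,axis=0).round(3),np.nanpercentile(P,2,axis=0).round(3))
E
ls
```

```text
{'clock': 0.0, 'joint_positions': array([ 1.13628335,  0.60013537, -0.00256176,  1.60011606,  0.00180112,
        0.94293022, -0.07980582]), 'qd': array([-0.0006945 , -0.00172641,  0.00043755,  0.00012255, -0.00085511,
       -0.00103463,  0.0009944 ]), 'effort': array([-2.00985651e-04, -7.65061998e+01,  1.49715308e+00, -2.52352273e+01,
       -5.23107068e-02,  1.70029578e-02,  1.54473619e-04]), 'eef_pos': array([ 0.25374155, -0.67863692,  0.22875724]), 'tool_rot': array([-3.08992297e+00, -5.58891225e-01,  6.51331500e-04]), 'wrist_force': array([-0.08226961, -0.25495094,  0.29984939]), 'wrist_torque': array([-0.05029242,  0.0724655 ,  0.01764554]), 'grip_force': 0.0, 'width': 0.09275430730682839}
side [0.194 1.061 0.78 ] 480.8386578818308 0.02766893440403255
cap 0.76 [194. 278.  24.  31.] [0.54  0.339 0.039] [0.566 0.349 0.062] [0.524 0.311 0.007]
cap 0.52 [235. 201.  67.  17.] [ 0.532 -0.005  0.022] [0.659 0.002 0.031] [ 0.476 -0.022  0.006]
cap_grey 0.89 [218. 254.  18.  28.] [0.521 0.253 0.04 ] [0.559 0.263 0.063] [0.504 0.185 0.008]
cap_grey 0.72 [180. 173.  35.  31.] [ 0.757 -0.
[... 2113 characters left out ...]
74.  49.  64.] [0.302 0.177 0.044] [0.388 0.236 0.078] [0.239 0.118 0.027]
driver 0.61 [254. 200.   8.  37.] [ 0.522 -0.011  0.023] [0.576 0.004 0.029] [ 0.473 -0.026  0.001]
bottle 0.69 [231. 109.  29.  43.] [0.763 0.064 0.125] [0.794 0.098 0.193] [0.746 0.033 0.012]
bottle 0.22 [346. 209.  49.  56.] [ 0.489 -0.262  0.044] [ 0.578 -0.209  0.078] [ 0.428 -0.326  0.012]
jar 0.69 [114. 287.  25.  22.] [0.277 0.355 0.088] [0.304 0.387 0.093] [0.248 0.338 0.011]
carton 0.89 [278. 121.  37.  34.] [ 0.759 -0.069  0.06 ] [ 0.831 -0.024  0.064] [ 0.733 -0.113 -0.   ]
token_cup 0.98 [382. 287.  29.  27.] [ 0.285 -0.374  0.033] [ 0.319 -0.329  0.072] [ 0.255 -0.394  0.001]
h.py
pics
sideW.npy
topW.npy
```

Run:
```python
import cv2
a=cv2.imread('pics/top0.png');b=cv2.imread('pics/side0.png')
cv2.imwrite('pics/t1.png',cv2.resize(a[80:330,90:430],None,fx=2.3,fy=2.3,interpolation=2))
cv2.imwrite('pics/s1.png',cv2.resize(b[100:360,120:400],None,fx=2.3,fy=2.3,interpolation=2))
```

```text
(no output)
```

View pics/t1.png

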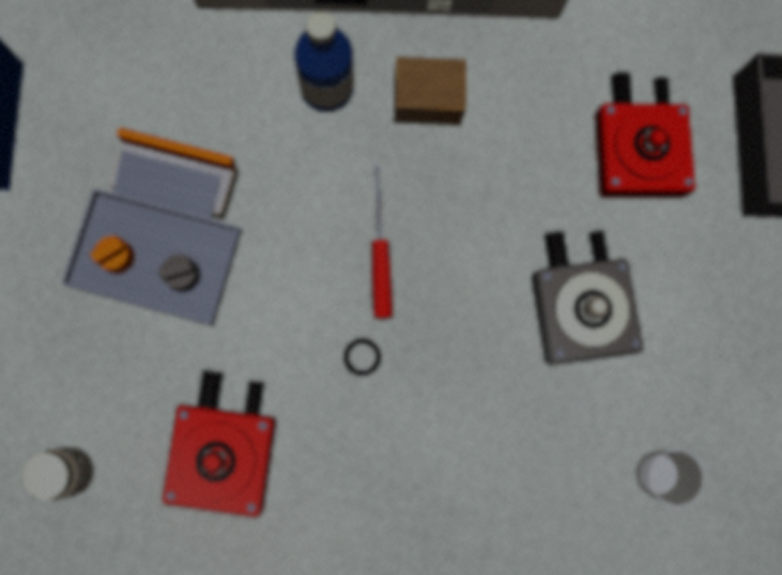

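View pics/s1.png

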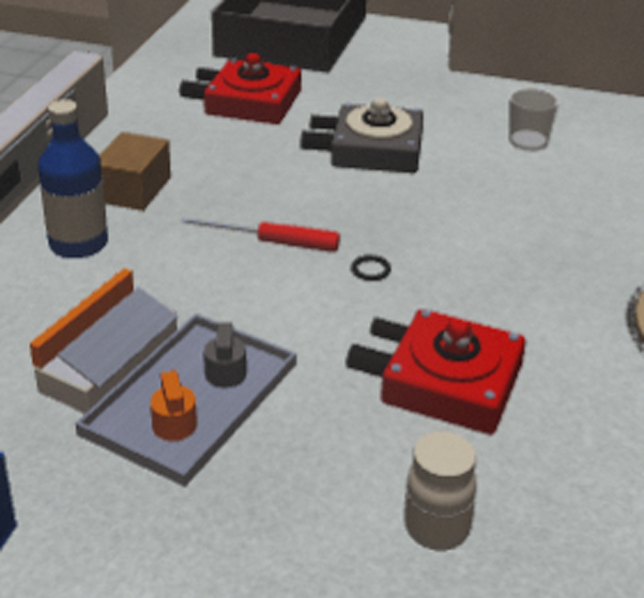

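The top crop shows the orange cap at (112,254) left of the grey one at (180,272). The true grey and white housing is at (588,308), and both red housings are decoys. Next I measure the bar axis and the spigot.

Run:
```python
from h import *
for n in ['top','side']:
    W=np.load(n+'W.npy'); im=cv2.imread(f'pics/{n}0.png').astype(int); b,g,r=[im[...,i] for i in range(3)]
    near=lambda c,R:np.hypot(W[...,0]-c[0],W[...,1]-c[1])<R
    m=near((.543,.325),.035)&(W[...,2]>.046); P=W[m]
    print(n,'cap>46mm',m.sum(),P.mean(0).round(4),P[:,2].max())
    hb=near((.543,.325),.035)&(W[...,2]>.052); Q=W[hb]
    if len(Q)>3:
        rect=cv2.minAreaRect((Q[:,:2]*1000).astype(np.float32)); print('bar',rect); 
        e,v=np.linalg.eigh(np.cov(Q[:,:2].T)); print('axis deg',np.degrees(np.arctan2(v[1,1],v[0,1])),np.sqrt(e))
    sh=near((.543,.325),.035)&(W[...,2]>.030); print('allcap',cv2.minEnclosingCircle((W[sh][:,:2]*1000).astype(np.float32)))
    g2=near((.518,.236),.035)&(W[...,2]>.030); print('grey',cv2.minEnclosingCircle((W[g2][:,:2]*1000).astype(np.float32)))
    s=near((.489,-.265),.03)&(W[...,2]>.072); print('spig',s.sum(),W[s].round(4).mean(0),cv2.minEnclosingCircle((W[s][:,:2]*1000).astype(np.float32)))
    dk=near((.489,-.265),.06)&(np.abs(W[...,2]-.05)<.004)&(b+g+r>420)
    print('deck',dk.sum(),cv2.minEnclosingCircle((W[dk][:,:2]*1000).astype(np.float32)), W[dk][:,2].mean())
    hs=near((.489,-.265),.1)&(np.abs(W[...,2]-.043)<.005); 
    print('house',cv2.minAreaRect((W[hs][:,:2]*1000).astype(np.float32)))
im=cv2.imread('pics/top0.png');cv2.imwrite('pics/c.png',np.hstack([cv2.resize(im[165:220,110:190],(800,550),interpolation=2)]))
```

```text
top cap>46mm 95 [0.5438 0.3245 0.0569] 0.06173697749133966
bar ((544.3859252929688, 326.0960998535156), (17.080888748168945, 38.62739944458008), 30.849170684814453)
axis deg 125.54116011965515 [0.00499316 0.01103809]
allcap ((543.95556640625, 326.7451477050781), 22.541181564331055)
grey ((522.93017578125, 239.2226104736328), 21.918792724609375)
spig 71 [ 0.48508028 -0.27043662  0.0780169 ] ((485.7735595703125, -271.2889709472656), 13.890155792236328)
deck 337 ((486.7833251953125, -270.868896484375), 42.108924865722656) 0.05028078099726232
house ((497.29931640625, -268.4197998046875), (139.70945739746094, 118.47871398925781), 9.282928466796875)
side cap>46mm 132 [0.5434 0.3313 0.0575] 0.06549052441244896
bar ((544.65380859375, 328.9048767089844), (15.901138305664062, 43.109745025634766), 34.0836296081543)
axis deg 122.22552576509739 [0.00469587 0.01283116]
allcap ((544.66650390625, 327.93731689453125), 23.028078079223633)
grey ((524.2303466796875, 241.3463134765625), 22.962621688842773)
spig 47 [ 0.48725106 -0.26556596  0.07992553] ((487.7963562011719, -266.742919921875), 13.553629875183105)
deck 55 ((489.2353210449219, -273.5325622558594), 44.873138427734375) 0.05304154231003943
house ((506.32476806640625, -266.0456237792969), (156.52835083007812, 125.2612533569336), 8.948247909545898)
```

View pics/c.png

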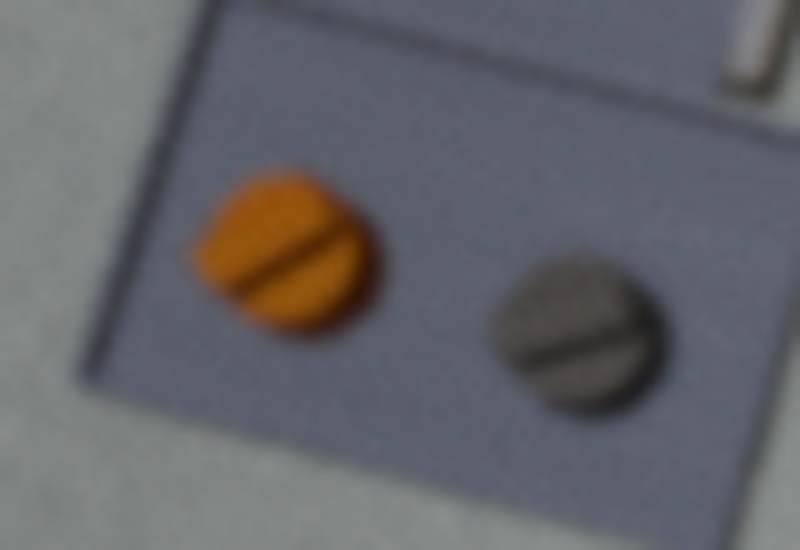

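Bar axis is at about 122°, so I close along about 32°, which is nearly radial at the cap. I swing there in an arc.

Emit:
drive_tool --delta_pos '[[38,-8,0],[38,-8,0],[38,-8,0],[38,-8,0],[38,-8,0],[38,-8,0],[38,-8,0],[38,-8,0],[38,-8,0],[38,-8,0],[38,-8,0],[38,-8,0]]' --rotation '[[0,0,-0.06],[0,0,-0.06],[0,0,-0.06],[0,0,-0.06],[0,0,-0.06],[0,0,-0.06],[0,0,-0.06],[0,0,-0.06],[0,0,-0.06],[0,0,-0.06],[0,0,-0.06],[0,0,-0.06]]' --grip '[60,60,60,60,60,60,60,60,60,60,60,60]' --newtons 30

```text
clock: 2.2
eef_pos: [0.54, -0.3215, 0.2297]
tool_rot: [2.693, 1.616, 0.001]
wrist_force: [0.4, -0.1, 1.1]
width: 0.0601
grip_force: 0.0
```

```bash
cat >> h.py <<'E'
from scipy.spatial.transform import Rotation as R
def togo(x,y,z,ydeg=None):
    s=readout.get_state(); M=R.from_rotvec(s['tool_rot']); p=s['eef_pos']
    d=M.inv().apply(np.array([x,y,z])-p)*1000; Y=M.as_matrix()[:,1]; a=np.degrees(np.arctan2(Y[1],Y[0]))
    print('t',round(s['clock'],2),'pos',p.round(4),'tool togo mm',d.round(1),'y at',a.round(1),'tilt',M.as_matrix()[:,2].round(3),'F',s['wrist_force'].round(1),'w',round(s['width'],4),s['grip_force'])
    if ydeg is not None: print('rz',-np.radians((ydeg-a+180)%360-180).round(3))
E
python3 -c "
from h import *
togo(.544,.327,.15,32)"
```

```text
t 2.2 pos [ 0.54   -0.3215  0.2297] tool togo mm [ 574.  -301.7   79.6] y at -28.1 tilt [ 0.001 -0.    -1.   ] F [ 0.4 -0.1  1.1] w 0.0601 0.0
rz -1.048
```

Emit:
drive_tool --delta_pos '[[38,0,0],[38,0,0],[38,0,0],[38,0,0],[38,0,0],[38,0,0],[38,0,0],[38,0,0],[38,0,0],[38,0,0],[38,0,0],[38,0,0]]' --rotation '[[0,0,-0.06],[0,0,-0.06],[0,0,-0.06],[0,0,-0.06],[0,0,-0.06],[0,0,-0.06],[0,0,-0.06],[0,0,-0.06],[0,0,-0.06],[0,0,-0.06],[0,0,-0.06],[0,0,-0.06]]' --grip '[60,60,60,60,60,60,60,60,60,60,60,60]'

```text
clock: 3.2
eef_pos: [0.6115, 0.119, 0.2297]
tool_rot: [1.952, 2.461, 0.001]
wrist_force: [0.4, -0.2, 0.0]
width: 0.0603
grip_force: 0.0
```

```bash
python3 -c "
from h import *
togo(.544,.327,.15,32)"
```

```text
t 3.2 pos [0.6115 0.119  0.2297] tool togo mm [217.9 -18.4  79.7] y at 13.2 tilt [ 0.001  0.    -1.   ] F [ 0.4 -0.2  0. ] w 0.0603 0.0
rz -0.329
```

Emit:
drive_tool --delta_pos '[[31,2,10],[31,2,10],[31,2,10],[31,2,10],[31,2,10],[31,2,10],[31,2,20],[0,0,0],[0,0,0]]' --rotation '[[0,0,-0.047],[0,0,-0.047],[0,0,-0.047],[0,0,-0.047],[0,0,-0.047],[0,0,-0.047],[0,0,-0.047],[0,0,0],[0,0,0]]' --grip '[60,60,60,60,60,60,60,60,60]'

```text
clock: 3.95
eef_pos: [0.5451, 0.3256, 0.1486]
tool_rot: [-1.521, -2.747, 0.002]
wrist_force: [-0.2, -0.3, -0.2]
width: 0.0603
grip_force: 0.0
```

```bash
python3 -c "
from h import *
togo(.544,.327,.10,32)
im,d=grab('side','s2.png'); im2,d2=grab('top','t2.png')
a=cv2.resize(im[200:320,140:260],(400,400),interpolation=2);b=cv2.resize(im2[140:240,90:190],(400,400),interpolation=2)
cv2.imwrite('pics/v2.png',np.hstack([a,b])[:,:,::-1])
"
```

```text
t 3.95 pos [0.5451 0.3256 0.1486] tool togo mm [ 1.7 -0.1 48.6] y at 32.1 tilt [-0.002 -0.    -1.   ] F [-0.2 -0.3 -0.2] w 0.0603 0.0
rz 0.001
```

View pics/v2.png

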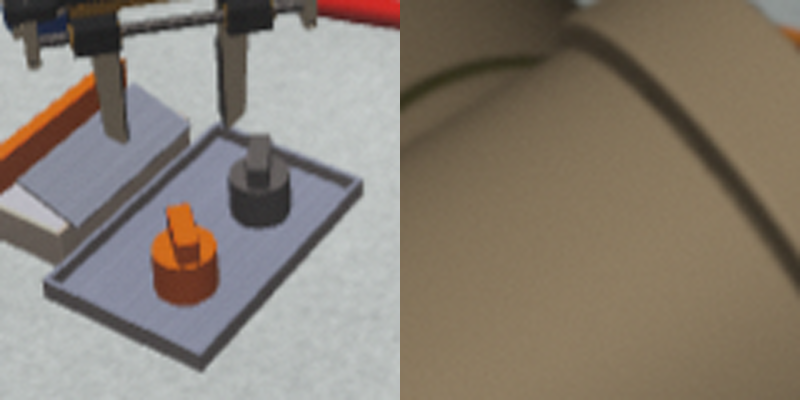

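Emit:
drive_tool --delta_pos '[[1,0,20],[1,0,20],[0,0,20],[0,0,18],[0,0,12],[0,0,5],[0,0,0],[0,0,0]]' --rotation '[[0,0,0],[0,0,0],[0,0,0],[0,0,0],[0,0,0],[0,0,0],[0,0,0],[0,0,0]]' --grip '[50,50,40,40,40,40,40,40]'

```text
clock: 4.72
eef_pos: [0.5464, 0.3253, 0.0553]
tool_rot: [1.528, 2.745, 0.001]
wrist_force: [-0.5, -0.1, 0.3]
width: 0.0403
grip_force: 0.0
```

```bash
python3 -c "
from h import *
togo(.544,.327,.05,32)
im,d=grab('side','s3.png')
cv2.imwrite('pics/v3.png',cv2.resize(im[200:320,130:260],None,fx=4.5,fy=4.5,interpolation=2)[:,:,::-1])
"
```

```text
t 4.72 pos [0.5464 0.3253 0.0553] tool togo mm [ 2.7 -1.1  5.3] y at 31.8 tilt [ 0.001  0.    -1.   ] F [-0.5 -0.1  0.3] w 0.0403 0.0
rz -0.003
```

View pics/v3.png

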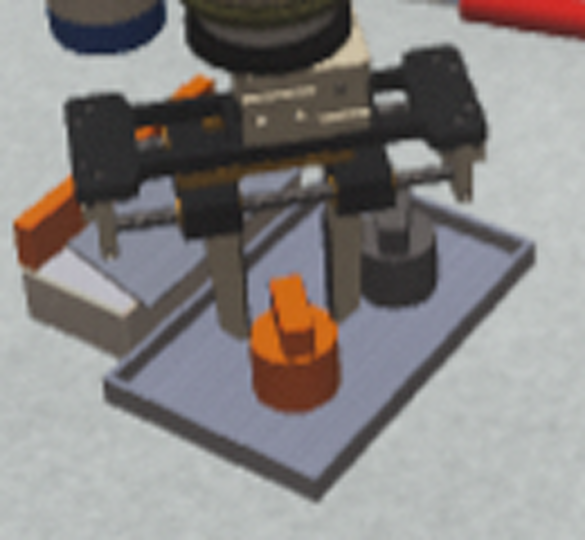

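The side view shows the fingers straddling the bar, with tips at (235,330) and (345,310). The tool needs about 3 mm more along the bar, so I correct that and settle onto the shoulder.

Emit:
drive_tool --delta_pos '[[3,-1,2],[0,0,2],[0,0,1],[0,0,0],[0,0,0]]' --rotation '[[0,0,0],[0,0,0],[0,0,0],[0,0,0],[0,0,0]]' --grip '[40,40,40,40,40]'

```text
clock: 5.18
eef_pos: [0.5433, 0.3275, 0.0497]
tool_rot: [1.526, 2.746, -0.0]
wrist_force: [1.1, -0.7, 0.1]
width: 0.0397
grip_force: 0.0
```

Emit:
drive_tool --delta_pos '[[0,0,0],[0,0,0],[0,0,0],[0,0,0],[0,0,0],[0,0,0]]' --rotation '[[0,0,0],[0,0,0],[0,0,0],[0,0,0],[0,0,0],[0,0,0]]' --grip '[10,10,10,10,10,10]' --newtons 40

```text
clock: 5.68
eef_pos: [0.5433, 0.3275, 0.0496]
tool_rot: [-1.527, -2.746, -0.0]
wrist_force: [0.5, -0.6, 0.3]
width: 0.0158
grip_force: 39.9
```

```bash
python3 -c "
from h import *
togo(.544,.327,.05,32)
"
```

```text
t 5.68 pos [0.5433 0.3275 0.0496] tool togo mm [-0.8  0.3 -0.4] y at 31.9 tilt [ 0.  0. -1.] F [ 0.5 -0.6  0.3] w 0.0158 39.916314482688904
rz -0.003
```

Emit:
drive_tool --delta_pos '[[0,0,-10],[0,0,-25],[0,0,-35],[0,0,-40],[-10,-5,-40],[-30,-5,0],[-35,-5,0],[-36,-5,0],[-36,-5,0],[-36,-5,0],[-36,-5,0],[-36,-5,0]]' --rotation '[[0,0,0],[0,0,0],[0,0,0],[0,0,0],[0,0,0.03],[0,0,0.06],[0,0,0.06],[0,0,0.06],[0,0,0.06],[0,0,0.06],[0,0,0.06],[0,0,0.06]]' --grip '[10,10,10,10,10,10,10,10,10,10,10,10]'

```text
clock: 6.68
eef_pos: [0.5932, 0.0736, 0.2004]
tool_rot: [2.104, 2.333, 0.001]
wrist_force: [-0.2, -0.8, -0.0]
width: 0.0157
grip_force: 39.9
```

```bash
python3 -c "
from h import *
togo(.487,-.269,.18,-29)
im,d=grab('side','s4.png')
cv2.imwrite('pics/v4.png',cv2.resize(im[60:330,100:400],None,fx=2,fy=2,interpolation=2)[:,:,::-1])
"
```

```text
t 6.68 pos [0.5932 0.0736 0.2004] tool togo mm [-329.9 -140.9   20.2] y at 5.9 tilt [ 0.001  0.    -1.   ] F [-0.2 -0.8 -0. ] w 0.0157 39.91533100605011
rz 0.609
```

View pics/v4.png

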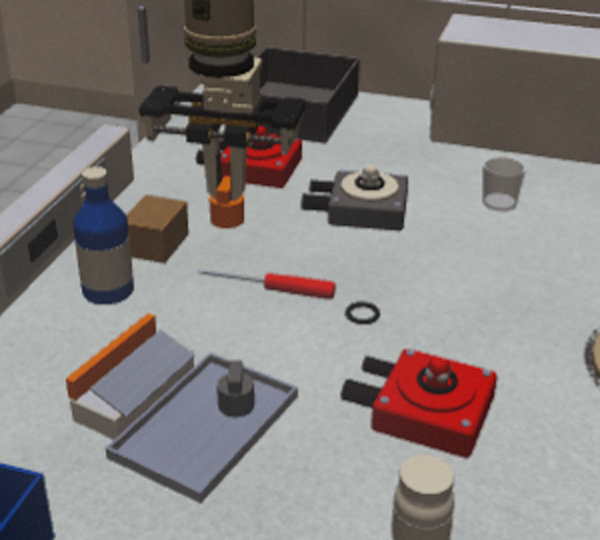

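The side view shows the orange cap held straight at (228,205), with the grey cap still in the tray. I continue to the spigot.

Emit:
drive_tool --delta_pos '[[-36,-4,0],[-36,-4,0],[-36,-4,0],[-36,-4,0],[-36,-4,0],[-36,-4,0],[-36,-4,0],[-36,-4,0],[-36,-4,0],[-34,-3,0],[0,0,20],[0,0,20]]' --rotation '[[0,0,0.061],[0,0,0.061],[0,0,0.061],[0,0,0.061],[0,0,0.061],[0,0,0.061],[0,0,0.061],[0,0,0.061],[0,0,0.061],[0,0,0.061],[0,0,0],[0,0,0]]' --grip '[10,10,10,10,10,10,10,10,10,10,10,10]'

```text
clock: 7.73
eef_pos: [0.4958, -0.2689, 0.1608]
tool_rot: [2.706, 1.59, 0.002]
wrist_force: [0.6, 0.6, -0.8]
width: 0.0154
grip_force: 39.9
```

```bash
python3 -c "
from h import *
togo(.487,-.269,.14,-29)
"
```

```text
t 7.73 pos [ 0.4958 -0.2689  0.1608] tool togo mm [-4.4 -7.7 20.8] y at -29.1 tilt [ 0.002 -0.002 -1.   ] F [ 0.6  0.6 -0.8] w 0.0154 39.91631269454956
rz -0.002
```

Emit:
drive_tool --delta_pos '[[-4,-7,5],[0,-1,10],[0,0,6],[0,0,0],[0,0,0]]' --rotation '[[0,0,0],[0,0,0],[0,0,0],[0,0,0],[0,0,0]]' --grip '[10,10,10,10,10]'

```text
clock: 8.15
eef_pos: [0.488, -0.2654, 0.1389]
tool_rot: [2.704, 1.599, 0.0]
wrist_force: [0.2, -0.3, 0.2]
width: 0.0159
grip_force: 39.9
```

```bash
cat > deck.py <<'E'
from h import *
def plane(n,z):
    d=np.ones((384,512)); W=world(n,d); C=np.linalg.inv(np.array(cams.camera_params(n)['world_to_cam']))[:3,3]
    return C+(W-C)*((z-C[2])/(W[...,2]-C[2]))[...,None]
for n in ['top','side']:
    W=np.load(n+'W.npy'); im=cv2.imread(f'pics/{n}0.png')
    P=plane(n,.05); s=im.astype(int).sum(-1)
    r=np.hypot(P[...,0]-.487,P[...,1]+.269)
    m=((r<.058)&(s>360)).astype(np.uint8)
    c=max(cv2.findContours(m,0,1)[0],key=cv2.contourArea)[:,0]
    Q=P[c[:,1],c[:,0],:2]
    for _ in range(4):
        A=np.c_[2*Q,np.ones(len(Q))]; x=np.linalg.lstsq(A,(Q**2).sum(1),rcond=None)[0]
        R0=np.sqrt(x[2]+x[0]**2+x[1]**2); e=np.hypot(*(Q-x[:2]).T)-R0; Q=Q[abs(e)<max(.0015,1.5*e.std())]
    print(n,'deck',x[:2].round(4),R0.round(4),len(Q),e.std())
    # cap shoulder by orange pixels > 30mm: base outline skip; spigot top disc at z=.08
    T=plane(n,.08); rt=np.hypot(T[...,0]-.487,T[...,1]+.269)
    m2=(rt<.02)&(W[...,2]>.074); print('spigot top',T[m2].mean(0).round(4),m2.sum())
togo(.487,-.270,.14,-29)
im,d=grab('side','s5.png')
cv2.imwrite('pics/v5.png',cv2.resize(im[70:190,220:340],None,fx=5,fy=5,interpolation=2)[:,:,::-1])
E
python3 deck.py
```

```text
top deck [ 0.4867 -0.2708] 0.0432 86 0.0006924591230439406
spigot top [ 0.4853 -0.2702  0.08  ] 64
side deck [ 0.4893 -0.2783] 0.0446 49 0.001459929248742434
spigot top [ 0.4875 -0.2681  0.08  ] 41
t 8.15 pos [ 0.488  -0.2654  0.1389] tool togo mm [-4.5  1.3 -1.1] y at -28.8 tilt [ 0.  0. -1.] F [ 0.2 -0.3  0.2] w 0.0159 39.91573870182037
rz 0.003
```

View pics/v5.png

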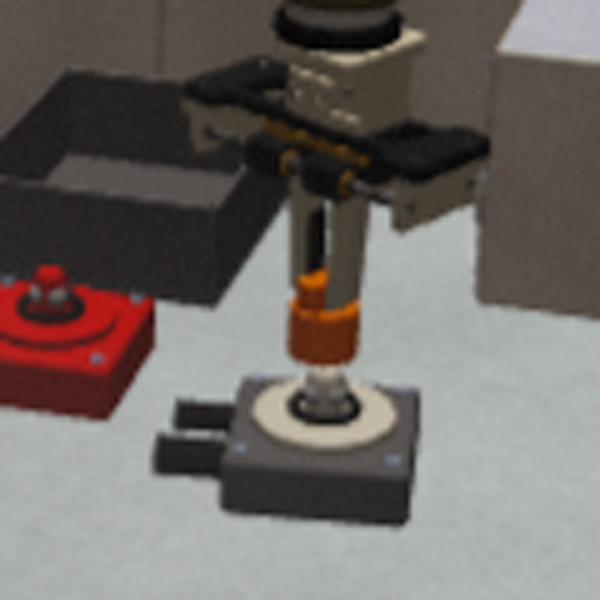

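The cap (column 323) hangs just above the spigot (column 325) and a little behind it. I move it by the computed offset, then check the lateral alignment in numbers.

Emit:
drive_tool --delta_pos '[[-4,1,0],[-1,0,6],[0,0,0],[0,0,0]]' --rotation '[[0,0,0],[0,0,0],[0,0,0],[0,0,0]]' --grip '[10,10,10,10]'

```text
clock: 8.53
eef_pos: [0.4858, -0.2708, 0.1324]
tool_rot: [-2.705, -1.597, 0.001]
wrist_force: [-0.2, -0.6, -0.0]
width: 0.0154
grip_force: 39.9
```

```bash
cat > al.py <<'E'
from h import *
togo(.4867,-.2705,.1256,-29)
im,d=grab('side'); W=world('side',d); h=cv2.cvtColor(im,cv2.COLOR_RGB2HSV)
near=np.hypot(W[...,0]-.487,W[...,1]+.27)<.06
m=near&(h[...,1]>150)&(h[...,0]<25)&(h[...,2]>60)
for v in np.where(m.any(1))[0]:
    c=np.where(m[v])[0]; print(v,c.min(),c.max(),(c.min()+c.max())/2,end=' | ')
print('orange world',np.nanmean(W[m],0).round(4))
im0=cv2.imread('pics/side0.png'); W0=np.load('sideW.npy')
s=(np.hypot(W0[...,0]-.487,W0[...,1]+.27)<.03)&(W0[...,2]>.062)
for v in np.where(s.any(1))[0]:
    c=np.where(s[v])[0]; print(v,c.min(),c.max(),(c.min()+c.max())/2,end=' | ')
p=cams.camera_params('side')
def proj(X):
    c=np.array(p['world_to_cam'])@np.r_[X,1]; a=np.array([c[0],-c[1]])/-c[2]; f=1+p['k1']*(a@a)
    return (p['fx']*a[0]*f+p['cx']).round(2),(p['fy']*a[1]*f+p['cy']).round(2)
e=readout.get_state()['eef_pos']
print('\ncap rim/shoulder axis px',proj(e-[0,0,.0456]),proj(e-[0,0,.0116]),'spig top/foot',proj([.4867,-.2705,.08]),proj([.4867,-.2705,.05]))
E
python3 al.py
```

```text
t 8.53 pos [ 0.4858 -0.2708  0.1324] tool togo mm [0.7 0.7 6.8] y at -28.9 tilt [-0.  0. -1.] F [-0.2 -0.6 -0. ] w 0.0154 39.91580665111542
rz 0.002
96 276 276 276.0 | 97 275 277 276.0 | 98 277 278 277.5 | 99 281 285 283.0 | 100 284 285 284.5 | 102 292 292 292.0 | 103 292 293 292.5 | 106 289 291 290.0 | 124 285 285 285.0 | 125 283 285 284.0 | 126 282 286 284.0 | 127 281 286 283.5 | 128 280 286 283.0 | 129 281 285 283.0 | 130 280 285 282.5 | 131 280 285 282.5 | 132 279 292 285.5 | 133 280 292 286.0 | 134 280 292 286.0 | 135 280 292 286.0 | 136 280 291 285.5 | 137 280 291 285.5 | 138 279 291 285.0 | 139 280 291 285.5 | 140 279 291 285.0 | 141 279 291 285.0 | 142 280 290 285.0 | 143 282 289 285.5 | orange world [ 0.486  -0.2558  0.1287]
142 283 286 284.5 | 143 282 287 284.5 | 144 281 288 284.5 | 145 281 288 284.5 | 146 281 288 284.5 | 147 280 288 284.0 | 148 279 288 283.5 | 149 281 288 284.5 | 150 281 290 285.5 | 151 279 285 282.0 | 152 280 281 280.5 | 153 288 288 288.0 | 
cap rim/shoulder axis px (np.float64(285.37), np.float64(142.51)) (np.float64(285.87), np.float64(132.79)) spig top/foot (np.float64(285.01), np.float64(144.45)) (np.float64(284.58), np.float64(152.8))
```

Alignment agrees to about 1 mm. I correct that and descend gently, watching the side force.

Emit:
drive_tool --delta_pos '[[0.7,0.7,3],[0,0,4],[0,0,3],[0,0,3],[0,0,2],[0,0,0]]' --rotation '[[0,0,0],[0,0,0],[0,0,0],[0,0,0],[0,0,0],[0,0,0]]' --grip '[10,10,10,10,10,10]' --newtons 50

```text
clock: 9.08
eef_pos: [0.4867, -0.2702, 0.117]
tool_rot: [-2.704, -1.597, 0.001]
wrist_force: [-0.5, 0.5, -1.0]
width: 0.0155
grip_force: 49.9
```

Emit:
drive_tool --delta_pos '[[0,0,1],[0,0,1],[0,0,1],[0,0,1],[0,0,0]]' --rotation '[[0,0,0],[0,0,0],[0,0,0],[0,0,0],[0,0,0]]' --grip '[10,10,10,10,10]'

```text
clock: 9.5
eef_pos: [0.4864, -0.2702, 0.1139]
tool_rot: [-2.705, -1.597, 0.001]
wrist_force: [-3.0, 1.3, 5.0]
width: 0.0154
grip_force: 49.9
```

Emit:
drive_tool --delta_pos '[[0,-0.4,1],[0,0,1],[0,0,1],[0,0,1],[0,0,0]]' --rotation '[[0,0,0],[0,0,0],[0,0,0],[0,0,0],[0,0,0]]' --grip '[10,10,10,10,10]'

```text
clock: 9.92
eef_pos: [0.4863, -0.2701, 0.11]
tool_rot: [2.705, 1.597, -0.0]
wrist_force: [-1.2, 0.5, 2.0]
width: 0.0155
grip_force: 49.9
```

Emit:
drive_tool --delta_pos '[[0,0,1],[0,0,1],[0,0,1],[0,0,0]]' --rotation '[[0,0,0],[0,0,0],[0,0,0],[0,0,0]]' --grip '[10,10,10,10]'

```text
clock: 10.25
eef_pos: [0.4861, -0.27, 0.1061]
tool_rot: [-2.704, -1.597, 0.001]
wrist_force: [-0.4, 1.4, -6.4]
width: 0.0157
grip_force: 49.9
```

Emit:
drive_tool --delta_pos '[[0,0,1],[0,0,1],[0,0,1],[0,0,1],[0,0,1],[0,0,0]]' --rotation '[[0,0,0],[0,0,0],[0,0,0],[0,0,0],[0,0,0],[0,0,0]]' --grip '[10,10,10,10,10,10]'

```text
clock: 10.75
eef_pos: [0.4867, -0.2703, 0.1014]
tool_rot: [2.705, 1.597, 0.0]
wrist_force: [-1.1, 0.3, -3.4]
width: 0.0154
grip_force: 49.9
```

Emit:
drive_tool --delta_pos '[[0,0,1],[0,0,1],[0,0,0],[0,0,0]]' --rotation '[[0,0,0],[0,0,0],[0,0,0],[0,0,0]]' --grip '[10,10,10,10]'

```text
clock: 11.08
eef_pos: [0.487, -0.2704, 0.1]
tool_rot: [2.705, 1.597, 0.001]
wrist_force: [-1.4, 0.3, 3.3]
width: 0.0156
grip_force: 49.9
```

Emit:
drive_tool --delta_pos '[[0,0,1],[0,0,1],[0,0,0],[0,0,0]]' --rotation '[[0,0,0],[0,0,0],[0,0,0],[0,0,0]]' --grip '[10,10,10,10]'

```text
clock: 11.42
eef_pos: [0.487, -0.2704, 0.0981]
tool_rot: [2.704, 1.597, 0.001]
wrist_force: [-3.1, 0.6, 8.1]
width: 0.0155
grip_force: 49.9
```

Emit:
drive_tool --delta_pos '[[0,0,1],[0,0,0],[0,0,0]]' --rotation '[[0,0,0],[0,0,0],[0,0,0]]' --grip '[10,10,10]'

```text
clock: 11.67
eef_pos: [0.487, -0.2704, 0.0974]
tool_rot: [2.704, 1.597, 0.001]
wrist_force: [-2.2, 1.3, 11.6]
width: 0.0154
grip_force: 49.9
```

Emit:
drive_tool --delta_pos '[[0,0,1],[0,0,0],[0,0,0],[0,0,0]]' --rotation '[[0,0,0],[0,0,0],[0,0,0],[0,0,0]]' --grip '[10,10,10,10]'

```text
clock: 12.0
eef_pos: [0.4871, -0.2704, 0.0972]
tool_rot: [2.704, 1.597, 0.001]
wrist_force: [-5.1, 2.3, 23.1]
width: 0.0154
grip_force: 49.9
```

```bash
python3 -c "
from h import *
im,d=grab('side','s6.png'); togo(.487,-.27,.097)
cv2.imwrite('pics/v6.png',np.hstack([cv2.resize(im[90:190,220:320],(400,400),interpolation=2),cv2.resize(im[190:340,120:270],(400,400),interpolation=2)])[:,:,::-1])
"
```

```text
t 12.05 pos [ 0.4871 -0.2704  0.0972] tool togo mm [ 0.3 -0.3  0.2] y at -28.9 tilt [ 0.001 -0.001 -1.   ] F [-4.1  2.7 22.9] w 0.0154 49.94153022766113
```

View pics/v6.png

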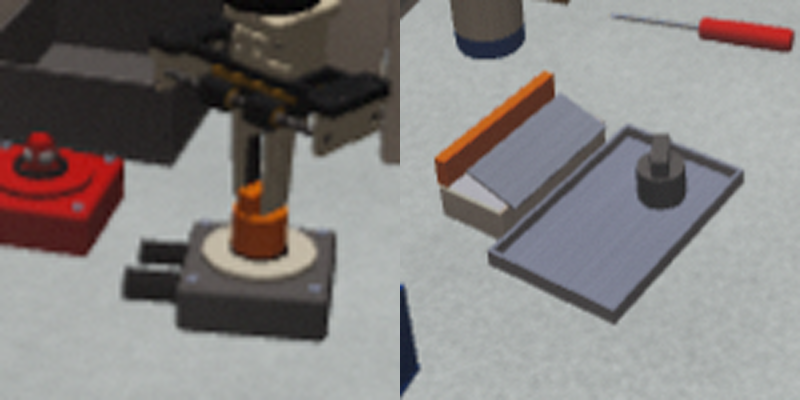

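The cap sits down on the deck at (258,235) and is bottomed out on its stop at 23 N, while the grey cap stays in the tray. I hand in while holding.

```bash
python3 -c "
from h import *
print(arm.finish_job())"
```

```text
the job is handed in; nothing more can be done
None
```

The orange cap is on the spigot: the force dropped as it clicked over the catches, and I handed the job in at 12 s, still gripping the cap and pressing at about 23 N with the gasket at or near its stop; the grey cap is still in the tray and I saw nothing else disturbed.

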